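# Load the cut-to-length jig and hold its index plunger out

### The job

From the stock tray take the thick round steel rod, lay it centred in the two V-blocks of the cut-to-length jig and let go of it. Then pull the jig's spring-loaded index plunger straight up as far as it goes and finish while still holding it there, clear of its hole, so that I can slide the stop. Leave the other stock in the tray and do not shove the things standing on the bench.

Things in the scene. Friction and masses are not known exactly. Their poses are not given: they have to be found in the camera images.
- rod: the target: plain round steel rod, 16 mm diameter, 140 mm long, 0.15 to 0.3 kg, lying in the tray. Origin at its centre, x axis along its length; grip it across, at its middle. The stock lies in four roughly parallel lanes along the tray's x, 55 mm apart, in any order.
- thin_rod: bystander in the tray: round steel rod, 8 mm diameter, 140 mm long; origin at its centre, x along it
- square_bar: bystander in the tray: square steel bar 14 x 14 x 120 mm; origin at its centre, x along it
- flat_bar: bystander in the tray: flat steel bar 22 x 6 x 130 mm; origin at its centre, x along it
- collar: bystander in the tray at its far (+x) end: steel collar, 24 mm outside, 14 mm hole, 14 mm high, standing flat; origin at the centre of its underside
- tray: open wooden stock tray, fixed, 230 (x) x 270 (y) mm, 32 mm high, walls and floor 5 mm thick; origin at the centre of its underside
- jig: cut-to-length jig, fixed: aluminium base plate 80 (x) x 265 (y) x 12 mm, origin at the underside, 7.5 mm to +y of the plate's middle. Its long axis is y. Two dark V-blocks stand towards +y (see jig_seat), the stop carriage towards -y (50 x 40 mm, top at 52 mm, centred at y = -90 mm) on a rail with a row of holes.
- jig_seat (a point): centre of the rod when it rests centred in both V-blocks: 45 mm to +y of the jig's origin, 41 mm above the bench; axes as the jig's, rod along y. The blocks are 20 mm long in y, at 42 mm either side of here (64 mm clear gap between them for fingers); 90 degree V, bottom at 30 mm, top edges at 46 mm, 31 mm wide at the top.
- plunger_grip (a point): middle of the plunger's knob, a black upright cylinder with a steel disc in its top, 26 mm diameter, 26 mm high, on top of the stop carriage; with the plunger seated it lies 90 mm to -y of the jig's origin and 80 mm above the bench (knob from 67 to 93 mm; beneath it a 20 mm bush down to the carriage top at 52 mm). It rises with the plunger.
- plunger (a joint): how far the plunger is pulled up, m: 0 seated, 0.016 at its upper stop. The pin sits 5 mm deep in its hole. The spring pulls it down with about 4 N when seated and 10 N fully up, and it snaps back if let go.
- jar: bystander: blue jar with brushes and picks, 80 mm wide, 90 mm high (tools in it up to 150 mm), at the back of the bench; origin at the centre of its underside
- dish: bystander: white dish 90 mm wide, 22 mm high, between the robot and the gap between jig and tray; origin at the centre of its underside
- hammer: bystander: hammer 240 mm long lying between the jig and the robot; x along its handle

How it is judged:
On the way, in this order (a step that is already met when the one before it is completed fails the run):
1. the thick rod is lifted out of the tray (height (world z) of rod above 0.06 m and contact force between rod and the fingers above 0.5 N), for 0.1 s.
2. the rod lies in both V-blocks, let go, with the plunger still seated (x of rod in the frame of jig_seat between -0.004 and 0.004 m and z of rod in the frame of jig_seat between -0.004 and 0.004 m and y of rod in the frame of jig_seat between -0.017 and 0.017 m and angle between the x axis of rod and the y axis of jig, either way round below 0.08 rad and contact force between rod and the fingers below 0.2 N and linear speed of rod below 0.02 m/s and value of joint plunger below 0.004 m), for 0.2 s.
At the end, for the whole second after the job is handed in: The fingers hold the plunger at least 13 mm up (of 16 mm), with more than 2 N between fingers and knob and the rod not propping it; the rod rests untouched in both V-blocks: its centre within 4 mm of the seat across and in height and 17 mm along, aligned within 0.08 rad, at rest (x of rod in the frame of jig_seat between -0.004 and 0.004 m and z of rod in the frame of jig_seat between -0.004 and 0.004 m and y of rod in the frame of jig_seat between -0.017 and 0.017 m and angle between the x axis of rod and the y axis of jig, either way round below 0.08 rad and contact force between rod and the fingers below 0.2 N and linear speed of rod below 0.02 m/s and value of joint plunger above 0.013 m and contact force between plunger and the fingers above 2 N and contact force between plunger and rod below 0.5 N); the arm keeps its last pose, push and grip.
It fails at once if other stock is taken out of the tray (raised above 50 mm over the bench) (height (world z) of any of thin_rod, square_bar, flat_bar, collar above 0.05 m).
It fails at once if a thing on the bench (jar, dish, hammer) is shoved by more than 30 mm (distance of any of jar, dish, hammer from where it was at the start of the episode above 0.03 m).
It also fails if it takes over 43 s, if anything falls off the work surface, if the arm or the gripper's body presses on something with over 40 N, if the wrist force passes 120 N, or if a joint passes its speed limit or range.

### The arm

A 6-joint arm with a two-finger parallel gripper is mounted at the origin on the work surface. World frame = base frame: x ahead of the robot, y to its left, z up, the work surface at z = 0. Lengths are in m, angles in rad, forces in N, time in s.
With the tool pointing down it reaches from about 0.375 to 0.9 m from the base axis. Payload 3.1 kg.
Tool frame: the origin (TCP) lies on the centre line of the jaws, within the pads' length; the fingertips stand 22 mm ahead of it and the grasp point (between the pads) lies 3 mm ahead of it; z points along the fingers, y is the line along which they close (so a half turn about z gives the same grasp; the last joint's range is limited). The gripper opens to 85 mm and grips with 20 to 120 N. Pads are 22 mm wide; open, the fingers measure 114 mm over their backs; the gripper's body (76 mm by 85 mm) begins 54 mm behind the grasp point. The pads swing forward as they close: fully open they stand 13 mm farther back than shut.
Start: joints at [-1.496, 0.527, 1.433, -0, 1.181, -0.178], TCP at [0.156, -0.605, 0.253] pointing down, gripper open.
Joint ranges: [-3.08, 3.08], [-0.75, 2.2], [0.22, 2.44], [-1.43, 4.57], [0, 2.65], [-2.85, 2.85]. Speed limits (rad/s): [2.79, 2.79, 3.14, 3.14, 3.14, 3.14].

### API

Orientations are given as a unit quaternion [x, y, z, w].
In Python, from station import manip, eyes, sign_off gives the robot as it stands (manip), with the cameras (eyes) and the job as plain functions.
- The arm moves only by the tool move_tool, called after "Request:" by a JSON object that holds its "api" and its "payload". Schema: {"type":"object","properties":{"plan":{"type":"array","items":{"type":"array","items":{"type":"array","items":{"type":"number"},"minItems":5,"maxItems":5},"minItems":1,"maxItems":20},"minItems":1,"maxItems":1},"grip_force":{"type":"number"},"only":{"type":"string"},"quiet":{"type":"boolean"},"lines":{"type":"string"}},"required":["plan"],"additionalProperties":false}. plan is a list that holds a single list of rows (three levels of brackets), with 1 to 20 rows, each of 5 numbers: dx, dy, dz in parts of the range, where 1.0 means 0.8 m, then a turn about the tool's z in parts of the range, where 1.0 means 2 rad, then the opening from 0.0 (shut) to 1.0 (fully open); each row is the pose to reach, as a shift and turn from the pose commanded when the call began, along the tool's axes at that moment; what a row does not reach only later rows make up. A row lasts 1/10 s, in which the tool goes at most 0.05 m and 0.15 rad, less where a joint would pass 70% of its speed; a pose out of reach is approached as far as the arm can. The fingers move at their own pace and stop on an object; grip_force is the grip in N (left out, the last holds). Time passes only in rows, so rows that do not move let the fingers close. The tool returns the time, the measured TCP pose, the force, the opening and the grip force at its end. only (a regular expression) keeps the lines of the reply that match it, lines (a string "A,B") keeps lines A to B, and quiet returns only ok. No shift or turn number may pass 1 either way. Input that does not fit is refused with a message, and nothing moves.
- manip.sense(): the state, without advancing time (a new reading comes with each control period).
- eyes.snapshot(name): name is "side" or "top" or "wrist"; returns a dict with "pixels" (384x512x3 uint8, red, green, blue), "range_z" (384x512 float32, m along the optical axis (not along the pixel's ray), 0 where there is no reading), "fov_y" (degrees; the focal length in pixels is half the picture's height over the tangent of half this angle, whatever the lens; pixels are square), "cx", "cy" (the principal point, pixels), "k1" (the pictures are not rectified: a ray, as slopes to the right and down, at radius r is drawn at 1 + k1 r^2 times it, then the intrinsics apply), "R" (3x3) and "t" (3): a world point X has camera coordinates R X + t; the wrist camera has in their place "hand_eye" (4x4, takes a point from camera to tool coordinates, whose origin is the TCP and whose axes are the flange's). Camera axes: x right, y down, z forward; pixel columns grow to the right and rows downward; lengths in m; the calibration is good to about 2 mm. A picture is of the moment at which its call begins: read the wrist's pose just before it.
- sign_off(): hands the job in; it is judged then, once.
The state is a dict: "t": time; "q": joint angles; "qd": joint speeds; "tau": joint torques, N m; "tcp_pos": TCP position; "tool_rot": TCP orientation; "force": force on the tool from outside, world axes, zero at the start; "ft_torque": the same for the moment, N m; "finger_gap": opening from 0.0 (shut) to 1.0 (fully open); "gripper_force": force on a finger pad.
Only numpy, scipy, OpenCV 4.12 (cv2) and the standard library are available. Lean on these libraries where they do the work, as an engineer would, in place of code of your own. Each camera call takes 0.05 s, during which the arm holds its last target. There are 200 camera calls.

## Working session

There is one attempt and no reset: what is moved stays moved. The work goes in short steps, Python scripts to look and compute and a tool call to move; the robot and the scene stay as the last step left them, time stands still between calls to the robot, and variables do not carry over. Pictures are saved under pics/ and viewed, at most 10 in all, crops included, and the job is handed in when it is done.

```bash
ls; mkdir -p pics; cat > h.py <<'E'
import numpy as np,cv2
from station import manip, eyes, sign_off
from scipy.spatial.transform import Rotation as Rn
def cloud(s):
    h,w=s["range_z"].shape; f=h/2/np.tan(np.radians(s["fov_y"])/2)
    K=np.array([[f,0,s["cx"]],[0,f,s["cy"]],[0,0,1]])
    v,u=np.mgrid[:h,:w].astype(float)
    p=cv2.undistortPoints(np.stack([u,v],-1).reshape(-1,1,2),K,np.array([s["k1"],0,0,0.])).reshape(h,w,2)
    ray=np.dstack([p,np.ones((h,w))])
    z=s["range_z"]
    if "R" in s:
        R,t=s["R"],s["t"]; X=(ray*z[...,None]-t)@R; o=-R.T@t; d=ray@R
    else:
        st=s["st"];T=np.eye(4);T[:3,:3]=Rn.from_quat(st["tool_rot"]).as_matrix();T[:3,3]=st["tcp_pos"];M=T@s["hand_eye"]
        X=(ray*z[...,None])@M[:3,:3].T+M[:3,3]; o=M[:3,3]; d=ray@M[:3,:3].T
    X[z==0]=np.nan
    return X,o,d
def onplane(o,d,u,v,z):
    r=d[int(round(v)),int(round(u))]; return o+r*(z-o[2])/r[2]
def snap(n):
    st=manip.sense(); s=eyes.snapshot(n); s["st"]=st; return s
E
python3 - <<'E'
from h import *
np.set_printoptions(precision=4,suppress=True)
s=snap("top");cv2.imwrite("pics/top0.png",cv2.resize(s["pixels"][...,::-1],(768,576)))
np.savez("top0.npz",**{k:v for k,v in s.items() if k!="st"})
s2=snap("side");cv2.imwrite("pics/side0.png",s2["pixels"][...,::-1])
np.savez("side0.npz",**{k:v for k,v in s2.items() if k!="st"})
st=manip.sense();print({k:np.round(v,3) for k,v in st.items()})
print(Rn.from_quat(st["tool_rot"]).as_matrix())
X,o,d=cloud(s);print(o,s["k1"])
E
```

```text
pics
station.py
{'t': np.float64(0.1), 'q': array([-1.497,  0.528,  1.434,  0.   ,  1.181, -0.178]), 'qd': array([-0.   ,  0.   , -0.001, -0.001,  0.   , -0.   ]), 'tau': array([ -0.   , -44.33 , -17.859,  -0.   ,   0.004,   0.   ]), 'tcp_pos': array([ 0.156, -0.605,  0.252]), 'tool_rot': array([ 0.992,  0.126,  0.   , -0.001]), 'force': array([-0.343, -0.051,  0.271]), 'ft_torque': array([-0.039,  0.054,  0.029]), 'gripper_force': np.float64(0.0), 'finger_gap': np.float64(0.999)}
[[ 0.9682  0.2501 -0.0001]
 [ 0.2501 -0.9682  0.002 ]
 [ 0.0004 -0.0019 -1.    ]]
[0.4122 0.0195 1.1947] -0.13736658055385442
```

View pics/top0.png

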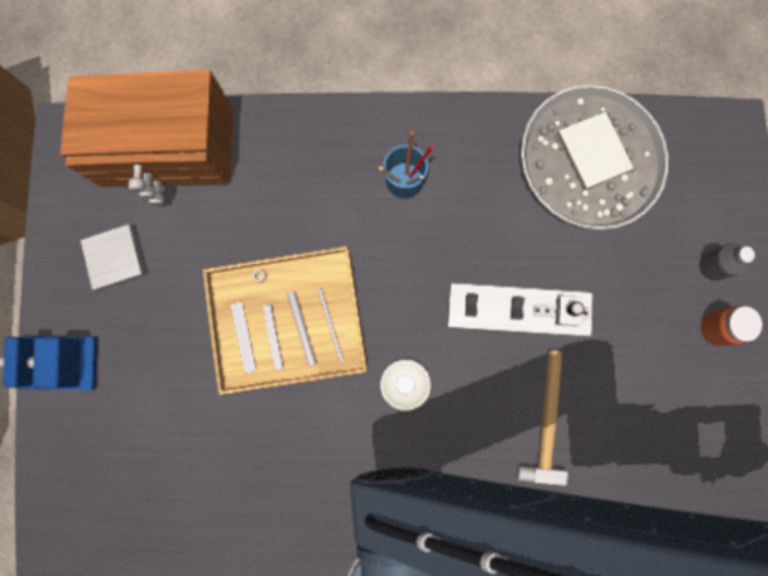

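The view is of the bench with image up = +x and left = +y. The tray is centred near (285,320), with four bars at columns 242, 273, 302 (the thick rod, probably) and 332. The jig is at (520,310) with its V-blocks at (472,305) and (517,307) and the knob at (575,310). The dish is at (405,385), the hammer at (547,420) and the jar at (405,167).

```bash
python3 - <<'E'
from h import *
np.set_printoptions(precision=4,suppress=True)
s=dict(np.load("top0.npz"));X,o,d=cloud(s)
hsv=cv2.cvtColor(s["pixels"],cv2.COLOR_RGB2HSV)
def rects(m,roi,zp,amin):
    mm=np.zeros_like(m);x0,y0,x1,y1=roi;mm[y0:y1,x0:x1]=m[y0:y1,x0:x1]
    for c in cv2.findContours(mm,cv2.RETR_EXTERNAL,cv2.CHAIN_APPROX_NONE)[0]:
        if cv2.contourArea(c)<amin: continue
        P=np.array([onplane(o,d,u,v,zp)[:2] for u,v in c[:,0]])
        (cx,cy),(w,h),a=cv2.minAreaRect((P*1000).astype(np.float32))
        b=cv2.boxPoints(((cx,cy),(w,h),a)); e=max([b[1]-b[0],b[2]-b[1]],key=np.linalg.norm)
        m1=np.zeros_like(mm);cv2.drawContours(m1,[c],-1,1,-1)
        print(np.round([cx,cy,w,h],1),"ang x",np.round(np.degrees(np.arctan2(e[1],e[0])),2),"px",c[:,0].mean(0),"medz",np.nanmedian(X[m1>0][:,2]),"rgb",np.mean(s["pixels"][m1>0],0))
print("bars");m=((hsv[...,1]<70)&(hsv[...,2]>90)).astype(np.uint8)
rects(m,(142,172,236,256),0.013,20)
print("jig");rects(((hsv[...,1]<40)&(hsv[...,2]>170)).astype(np.uint8),(290,180,405,232),0.012,100)
print("vblocks/knob");rects((hsv[...,2]<70).astype(np.uint8),(305,190,395,218),0.046,20)
E
```

```text
bars
[392.3 141.7 101.1  13.6] ang x 89.92 px [217.6709 253.7089] medz -0.0004847988321853197 rgb [108.6846 101.7538 102.3   ]
[469.5 238.4 121.8  16.8] ang x 12.07 px [181.5161 224.2581] medz 0.017369261664934563 rgb [220.618  211.0899 203.3371]
[469.3 293.3 131.9  23.1] ang x 12.51 px [161.8252 224.7282] medz 0.010248833873544895 rgb [227.0541 219.0335 213.1778]
[485.8 185.6 141.5  15.4] ang x 17.25 px [200.6667 218.5   ] medz 0.01864140622434303 rgb [200.5658 189.9786 183.0712]
[492.3 132.5 139.5   8.1] ang x 17.34 px [220.0101 216.2424] medz 0.011253234006271458 rgb [211.5973 196.0067 183.8792]
[582.9 266.9  22.7  19.7] ang x 89.6 px [172.0909 183.5   ] medz 0.015941725369227465 rgb [208.431  187.9655 165.5862]
[608.6 304.8  96.8  14.2] ang x 89.45 px [157.8356 173.3288] medz -0.0006274684051937501 rgb [106.3033  99.7459 100.1639]
jig
[ 517.4 -218.5  265.5   81.4] ang x 85.72 px [346.5661 206.062 ] medz 0.012568654055213725 rgb [215.6308 211.5899 207.9184]
vblocks/knob
```

The manual's scale: shifts go in shares of 0.8 m and turns go in shares of 2 rad. Converting my numbers, 0.434 m is 0.5425, -0.306 m is -0.3825, -0.04 rad is -0.02.

Request:
{"api": "move_tool", "payload": {"plan": [[[0.1875, -0.125, 0, 0, 0.45], [0.5425, -0.3825, 0, -0.02, 0.45], [0.5425, -0.3825, 0, -0.02, 0.45], [0.5425, -0.3825, 0, -0.02, 0.45], [0.5425, -0.3825, 0, -0.02, 0.45], [0.5425, -0.3825, 0, -0.02, 0.45], [0.5425, -0.3825, 0, -0.02, 0.45], [0.5425, -0.3825, 0, -0.02, 0.45], [0.5425, -0.3825, 0, -0.02, 0.45], [0.5425, -0.3825, 0, -0.02, 0.45], [0.5425, -0.3825, 0, -0.02, 0.45], [0.5425, -0.3825, 0, -0.02, 0.45], [0.5425, -0.3825, 0, -0.02, 0.45], [0.5425, -0.3825, 0, -0.02, 0.45], [0.5425, -0.3825, 0, -0.02, 0.45]]], "grip_force": 50}}

```text
t: 1.6
tcp_pos: [0.4992, -0.2013, 0.2532]
tool_rot: [0.989, 0.145, -0.0, -0.0]
force: [0.0, -0.3, -0.5]
finger_gap: 0.452
gripper_force: 0.0
```

```bash
python3 - <<'E'
from h import *
np.set_printoptions(precision=4,suppress=True)
s=snap("wrist");cv2.imwrite("pics/w1.png",s["pixels"][...,::-1])
import pickle;pickle.dump(s,open("w1.pkl","wb"))
print(s["hand_eye"]); X,o,d=cloud(s)
for p in [(256,192),(0,0),(511,0),(0,383),(511,383)]: print(p,onplane(o,d,*p,0.012))
E
```

```text
[[-0.0001 -0.963  -0.2695  0.0691]
 [ 1.      0.0002 -0.0011  0.0004]
 [ 0.0011 -0.2695  0.963  -0.1208]
 [ 0.      0.      0.      1.    ]]
(256, 192) [ 0.4728 -0.2124  0.012 ]
(0, 0) [0.5974 0.1099 0.012 ]
(511, 0) [ 0.753  -0.4111  0.012 ]
(0, 383) [0.0707 0.0755 0.012 ]
(511, 383) [ 0.2955 -0.6724  0.012 ]
```

View pics/w1.png

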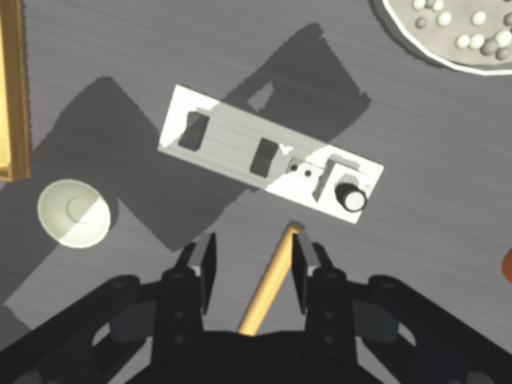

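The wrist view shows the jig from (180,85) to (355,220). The V-blocks are at (194,130) and (265,157), the knob top is at (355,200), the dish is at (73,212) and the hammer handle is at (270,280).

```bash
python3 - <<'E'
from h import *
import pickle
np.set_printoptions(precision=4,suppress=True)
s=pickle.load(open("w1.pkl","rb"));X,o,d=cloud(s)
Z=X[...,2]; roi=np.zeros(Z.shape,bool);roi[78:228,150:390]=1
def rect(m,zp,n):
    for c in cv2.findContours((m&roi).astype(np.uint8),cv2.RETR_EXTERNAL,cv2.CHAIN_APPROX_NONE)[0]:
        if cv2.contourArea(c)<60: continue
        P=np.array([onplane(o,d,u,v,zp)[:2] for u,v in c[:,0]])
        b=cv2.minAreaRect((P*1000).astype(np.float32)); bp=cv2.boxPoints(b);e=max([bp[1]-bp[0],bp[2]-bp[1]],key=np.linalg.norm)
        print(n,np.round(b[0],1),np.round(b[1],1),np.degrees(np.arctan2(e[1],e[0])).round(2),c[:,0].mean(0))
rect(Z>0.006,0.012,"plate")
g=s["pixels"].max(2)
rect((g<75)&(Z>0.02)&(Z<0.06),0.046,"v")
rect(Z>0.075,0.093,"knob")
for lo,hi in [(0.008,.016),(.04,.05),(.085,.1)]:
    k=(Z>lo)&(Z<hi)&roi; print(lo,np.median(Z[k]),k.sum(), X[k].mean(0))
y=np.array([np.cos(np.radians(85.72)),np.sin(np.radians(85.72))])
c=np.array([.5174,-.2185]);og=c+.0075*y;print("top-based: seat",og+.045*y,"knob",og-.09*y)
E
```

```text
plate [ 518.4 -218.2] [265.5  79.8] 85.73 [266.099  154.8095]
knob [ 513.6 -296.2] [31.6 25. ] 70.9 [351.5   198.375]
0.008 0.01226616852810597 10004 [ 0.5231 -0.1953  0.0123]
0.04 0.04349325914732444 826 [ 0.5218 -0.1831  0.0436]
0.085 0.09315100213597907 570 [ 0.513  -0.2983  0.0927]
top-based: seat [ 0.5213 -0.1661] knob [ 0.5112 -0.3008]
```

Converted, -0.3745 m is -0.4681, 0.0986 m is 0.1233, -0.01 rad is -0.005.

Request:
{"api": "move_tool", "payload": {"plan": [[[0.1233, -0.4681, 0.0875, -0.005, 0.45], [0.1233, -0.4681, 0.0875, -0.005, 0.45], [0.1233, -0.4681, 0.0875, -0.005, 0.45], [0.1233, -0.4681, 0.0875, -0.005, 0.45], [0.1233, -0.4681, 0.0875, -0.005, 0.45], [0.1233, -0.4681, 0.0875, -0.005, 0.45], [0.1233, -0.4681, 0.0875, -0.005, 0.45], [0.1233, -0.4681, 0.0875, -0.005, 0.45], [0.1233, -0.4681, 0.0875, -0.005, 0.45], [0.1233, -0.4681, 0.0875, -0.005, 0.45], [0.1233, -0.4681, 0.0875, -0.005, 0.45]]]}}

```text
t: 2.75
tcp_pos: [0.4867, 0.1854, 0.1835]
tool_rot: [0.989, 0.15, 0.0, 0.0]
force: [0.7, 0.1, -1.4]
finger_gap: 0.446
gripper_force: 0.0
```

```bash
python3 - <<'E'
from h import *
np.set_printoptions(precision=4,suppress=True)
s=snap("wrist");cv2.imwrite("pics/w2.png",s["pixels"][...,::-1])
X,o,d=cloud(s);hsv=cv2.cvtColor(s["pixels"],cv2.COLOR_RGB2HSV)
st=s["st"];M=Rn.from_quat(st["tool_rot"]).as_matrix();print(st["tcp_pos"],M[:,0],st["q"])
m=((hsv[...,1]<60)&(hsv[...,2]>90)).astype(np.uint8)
for c in cv2.findContours(m,cv2.RETR_EXTERNAL,cv2.CHAIN_APPROX_NONE)[0]:
    if cv2.contourArea(c)<200: continue
    P=np.array([onplane(o,d,u,v,.013)[:2] for u,v in c[:,0]])
    b=cv2.minAreaRect((P*1000).astype(np.float32)); bp=cv2.boxPoints(b);e=max([bp[1]-bp[0],bp[2]-bp[1]],key=np.linalg.norm)
    a=np.arctan2(e[1],e[0])
    print(np.round(b[0],1),np.round(b[1],1),np.degrees(a).round(2),c[:,0].mean(0))
E
```

```text
[0.4867 0.1854 0.1835] [0.955  0.2966 0.0002] [ 0.1493  0.4889  1.7623 -0.0006  0.8902  1.4193]
[231.7 254.4] [18.8 88.4] -21.93 [133.5575 363.1504]
[316.6 -14.8] [90.8 21.7] 54.79 [372.2269 361.7227]
[368.3 -36.4] [36.9 12.4] 61.76 [405.8846 333.2308]
[348.8 114.9] [62.3 66.3] -81.97 [274.3988 313.6416]
[458.7 234. ] [145.3  21.9] 13.87 [197.2635 191.8222]
[500.2 136.5] [124.8  12.6] 19.69 [305.0471 181.5176]
[484.8 186.3] [142.8  14.3] 17.53 [252.1873 178.8462]
[471.6 294.2] [128.9  22.4] 12.61 [142.4613 160.8418]
[584.6 267.3] [23.1 23.2] -74.88 [198.3718  54.0385]
[582.3  50.9] [570.8 246.6] 63.32 [369.2287 106.7625]
[403.8 338. ] [387.2 177.6] 4.41 [ 50.6063 180.0169]
```

View pics/w2.png

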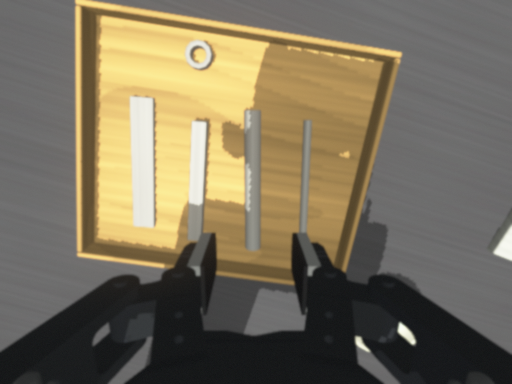

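The wrist view shows the thick rod at (252,179), centred between the fingers. The neighbours (square bar at 197, thin rod at 306) are well clear. I'll descend and grip.

Converted, 0.1545 m is 0.1931, 0.05 m is 0.0625.

Request:
{"api": "move_tool", "payload": {"plan": [[[-0.0013, -0.0013, 0.0625, 0, 0.45], [-0.0013, -0.0013, 0.125, 0, 0.45], [-0.0013, -0.0013, 0.1625, 0, 0.45], [-0.0013, -0.0013, 0.1813, 0, 0.45], [-0.0013, -0.0013, 0.1931, 0, 0.45], [-0.0013, -0.0013, 0.1931, 0, 0.45], [-0.0013, -0.0013, 0.1931, 0, 0], [-0.0013, -0.0013, 0.1931, 0, 0], [-0.0013, -0.0013, 0.1931, 0, 0], [-0.0013, -0.0013, 0.1931, 0, 0], [-0.0013, -0.0013, 0.1931, 0, 0]]], "grip_force": 70}}

```text
t: 3.9
tcp_pos: [0.4861, 0.1872, 0.0302]
tool_rot: [0.989, 0.151, 0.001, 0.0]
force: [-0.3, -3.2, 6.9]
finger_gap: 0.153
gripper_force: 68.9
```

Converted, -0.14 m is -0.175, -0.1 m is -0.125.

Request:
{"api": "move_tool", "payload": {"plan": [[[0, 0, -0.0125, 0, 0], [0, 0, -0.0375, 0, 0], [0, 0, -0.075, 0, 0], [0, 0, -0.125, 0, 0], [0, 0, -0.175, 0, 0], [0, 0, -0.175, 0, 0], [0, 0, -0.175, 0, 0]]]}}

```text
t: 4.6
tcp_pos: [0.4848, 0.1876, 0.1697]
tool_rot: [0.989, 0.151, 0.001, -0.0]
force: [0.5, 0.5, -2.2]
finger_gap: 0.154
gripper_force: 68.7
```

```bash
python3 - <<'E'
from h import *
np.set_printoptions(precision=4,suppress=True)
s=snap("wrist");cv2.imwrite("pics/w3.png",s["pixels"][...,::-1])
s2=snap("side");cv2.imwrite("pics/s3.png",s2["pixels"][...,::-1])
E
```

```text
(no output)
```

View pics/w3.png

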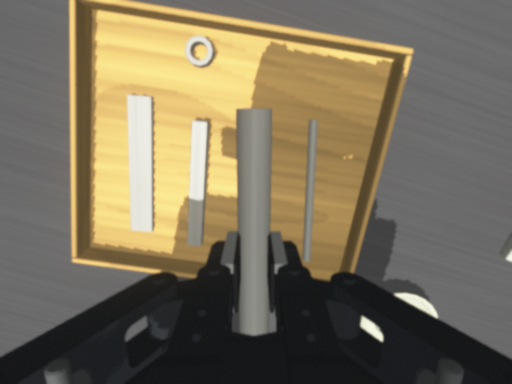

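View pics/s3.png

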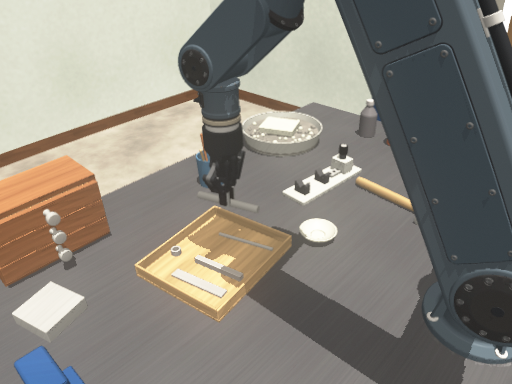

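The rod is held level between the pads, with its ends at about rows 108 and 333 near column 253. The side view agrees, and the other stock is still in the tray. Next I measure the rod's offset in the tool frame.

```bash
python3 - <<'E'
from h import *
np.set_printoptions(precision=4,suppress=True)
s=snap("wrist");X,o,d=cloud(s);st=s["st"];M=Rn.from_quat(st["tool_rot"]).as_matrix()
L=(X-st["tcp_pos"])@M
g=s["pixels"].astype(int);m=np.zeros(g.shape[:2],bool);m[95:345,215:295]=1
m&=(g.max(2)>85)&(g.max(2)-g.min(2)<30)&(L[...,2]>-.01)&(L[...,2]<.03)
n,lab,stt,_=cv2.connectedComponentsWithStats(m.astype(np.uint8));k=1+stt[1:,4].argmax();P=L[lab==k];print(stt[k])
print("ext",P.min(0),P.max(0))
for a in np.arange(-.075,.085,.015):
    q=P[abs(P[:,0]-a)<.004]
    if len(q)>5: print(a.round(3),len(q),"y",q[:,1].min(),q[:,1].max(),"ztop",np.percentile(q[:,2],5))
print(st["tcp_pos"],M[:,0],M[:,1],M[:,2])
# desired
t=np.radians(85.73);yv=np.array([np.cos(t),np.sin(t)]);D=np.array([.5218,-.1661])-st["tcp_pos"][:2]
print("seat-tcp in tool",M[:2,:2].T@D,"turn",-(t-np.arctan2(M[1,0],M[0,0])))
E
```

```text
[ 237  109   48  226 7033]
ext [-0.0465 -0.0075 -0.0099] [0.0698 0.0133 0.0181]
-0.045 82 y -0.006953681932710573 0.008174463753875878 ztop 0.009252777724500116
-0.03 387 y -0.006799088849465447 0.007979563981678152 ztop 0.008880145314906045
-0.015 387 y -0.006577063751801083 0.007128338287967672 ztop 0.008709207975992983
0.0 387 y -0.005888437448261097 0.006427123206948347 ztop 0.00880382879281116
0.015 706 y -0.0072718769762927385 0.013286668409180986 ztop -0.005890933785078737
0.03 538 y -0.007052404319414113 0.007609381747155585 ztop 0.008838765602285229
0.045 589 y -0.007165882838656179 0.007875782206755364 ztop 0.0087537380793878
0.06 637 y -0.007102803656653385 0.007645829382465768 ztop 0.008676247285530979
[0.4835 0.1873 0.1677] [ 0.9544  0.2984 -0.0034] [ 0.2984 -0.9545 -0.0006] [-0.0034 -0.0004 -1.    ]
seat-tcp in tool [-0.0689  0.3487] turn -1.1932865577262186
```

Converted, 0.349 m is 0.4363, -0.069 m is -0.0863, -1.193 rad is -0.5965.

Request:
{"api": "move_tool", "payload": {"plan": [[[-0.0863, 0.4363, 0, -0.5965, 0], [-0.0863, 0.4363, 0, -0.5965, 0], [-0.0863, 0.4363, 0, -0.5965, 0], [-0.0863, 0.4363, 0, -0.5965, 0], [-0.0863, 0.4363, 0, -0.5965, 0], [-0.0863, 0.4363, 0, -0.5965, 0], [-0.0863, 0.4363, 0, -0.5965, 0], [-0.0863, 0.4363, 0, -0.5965, 0], [-0.0863, 0.4363, 0, -0.5965, 0], [-0.0863, 0.4363, 0, -0.5965, 0], [-0.0863, 0.4363, 0.05, -0.5965, 0], [-0.0863, 0.4363, 0.05, -0.5965, 0], [-0.0863, 0.4363, 0.05, -0.5965, 0], [-0.0863, 0.4363, 0.05, -0.5965, 0]]]}}

```text
t: 6.15
tcp_pos: [0.5237, -0.1657, 0.1295]
tool_rot: [0.733, 0.68, 0.0, 0.0]
force: [0.2, -1.2, -3.1]
finger_gap: 0.149
gripper_force: 68.8
```

```bash
cat > m.py <<'E'
from h import *
import sys
np.set_printoptions(precision=4,suppress=True)
st=manip.sense();M=Rn.from_quat(st["tool_rot"]).as_matrix()
P=np.array(eval(sys.argv[1]))
print(st["t"],st["tcp_pos"],"to go, tool:",M.T@(P-st["tcp_pos"]),"turn",np.arctan2(M[1,0],M[0,0])-np.radians(85.73),"tilt",M[2,:2],"F",st["force"])
E
python3 m.py '[.5218,-.1661,.0578]'
python3 - <<'E'
from h import *
s=snap("wrist");cv2.imwrite("pics/w4.png",s["pixels"][...,::-1])
E
```

```text
6.15 [ 0.5237 -0.1657  0.1295] to go, tool: [-0.0005 -0.0019  0.0717] turn -5.69607279192752e-05 tilt [-0.0002  0.0006] F [ 0.2328 -1.2302 -3.1273]
```

View pics/w4.png

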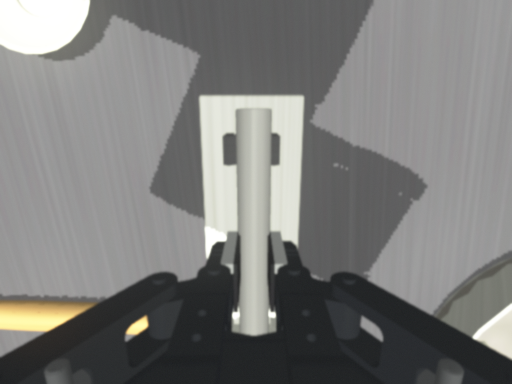

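The rod is aligned over the jig. The far V-block spans columns 223–280 (centre 251.5) and the rod is at 254, which matches the computed 2 mm correction toward tool −y.

Converted, 0.066 m is 0.0825, 0.06 m is 0.075.

Request:
{"api": "move_tool", "payload": {"plan": [[[0, -0.0025, 0.0375, 0, 0], [0, -0.0025, 0.0625, 0, 0], [0, -0.0025, 0.075, 0, 0], [0, -0.0025, 0.0825, 0, 0], [0, -0.0025, 0.0825, 0, 0], [0, -0.0025, 0.0825, 0, 0]]]}}

```text
t: 6.8
tcp_pos: [0.522, -0.1665, 0.0637]
tool_rot: [0.733, 0.68, 0.0, 0.001]
force: [0.1, -0.1, -2.4]
finger_gap: 0.153
gripper_force: 69.0
```

```bash
python3 m.py '[.5218,-.1661,.0578]'
```

```text
6.8 [ 0.522  -0.1665  0.0637] to go, tool: [ 0.0003 -0.0002  0.0059] turn -0.00037960566921269034 tilt [-0.0008  0.0017] F [ 0.0807 -0.1152 -2.3508]
```

Converted, 0.0055 m is 0.0069, 0.003 m is 0.0038.

Request:
{"api": "move_tool", "payload": {"plan": [[[0, 0, 0.0038, 0, 0], [0, 0, 0.0069, 0, 0], [0, 0, 0.0069, 0, 0], [0, 0, 0.0069, 0, 0]]]}}

```text
t: 7.2
tcp_pos: [0.5218, -0.1665, 0.0585]
tool_rot: [0.733, 0.68, 0.0, 0.001]
force: [-0.4, 0.9, 5.9]
finger_gap: 0.152
gripper_force: 70.0
```

```bash
python3 m.py '[.5218,-.1661,.0578]'
```

```text
7.2 [ 0.5218 -0.1665  0.0585] to go, tool: [0.0004 0.     0.0007] turn -0.00038416272953689656 tilt [-0.0008  0.0015] F [-0.3873  0.9045  5.8912]
```

Converted, -0.1 m is -0.125, -0.07 m is -0.0875.

Request:
{"api": "move_tool", "payload": {"plan": [[[0, 0, 0.0069, 0, 0.3], [0, 0, 0.0069, 0, 0.45], [0, 0, 0.0069, 0, 0.45], [0, 0, -0.0375, 0, 0.45], [0, 0, -0.0875, 0, 0.45], [0, 0, -0.125, 0, 0.5], [0, 0, -0.125, 0, 0.5], [0, 0, -0.125, 0, 0.5]]]}}

```text
t: 8.0
tcp_pos: [0.5215, -0.1662, 0.1579]
tool_rot: [0.733, 0.68, 0.0, 0.001]
force: [0.6, 1.0, -0.7]
finger_gap: 0.496
gripper_force: 0.0
```

```bash
python3 m.py '[.5121,-.3007,.15]'
python3 - <<'E'
from h import *
np.set_printoptions(precision=4,suppress=True)
s=snap("wrist");cv2.imwrite("pics/w5.png",s["pixels"][...,::-1])
X,o,d=cloud(s);Z=X[...,2]
t=np.radians(85.73);yv=np.array([np.cos(t),np.sin(t)]);xv=np.array([yv[1],-yv[0]])
J=np.stack([(X[...,:2]-[.5218,-.1661])@xv,(X[...,:2]-[.5218,-.1661])@yv],-1)
for a in np.arange(-.07,.08,.01):
    k=(abs(J[...,0])<.007)&(abs(J[...,1]-a)<.004)&(Z>.044)&(Z<.06)
    if k.sum()>5:print(a.round(3),k.sum(),J[k][:,0].min(),J[k][:,0].max(),"ztop",np.percentile(Z[k],95))
k=(abs(J[...,0])<.007)&(Z>.04)&(Z<.06);print(J[k][:,1].min(),J[k][:,1].max())
E
```

```text
8.0 [ 0.5215 -0.1662  0.1579] to go, tool: [-0.1348  0.0007  0.008 ] turn -0.0004291696035818582 tilt [-0.0007  0.0015] F [ 0.5624  0.9642 -0.6702]
-0.07 61 -0.005890287669862024 0.006293555124256442 ztop 0.04949999183276976
-0.06 125 -0.005850333841857375 0.006239975811852757 ztop 0.049800017669724014
-0.05 130 -0.006608940106257154 0.006998910120279608 ztop 0.04976858615627579
-0.04 143 -0.006520292284423957 0.00698320810475416 ztop 0.04985183766907695
-0.03 152 -0.006475228638574001 0.006940987742589742 ztop 0.04971305405551996
-0.02 155 -0.006382970083344552 0.0068708033409171166 ztop 0.04988222647380073
-0.01 165 -0.006301176202526806 0.00679866181481166 ztop 0.049918046269427384
0.0 161 -0.00624054529117843 0.006737399827131117 ztop 0.049691972834307985
0.01 170 -0.006148282126248051 0.00666210348123353 ztop 0.049841944567834695
0.02 170 -0.006846891835930656 0.006608104099394813 ztop 0.05006820715663842
0.03 175 -0.006758699424877054 0.006543610154916501 ztop 0.049735500005202084
0.04 185 -0.006636984475654138 0.006496241720747571 ztop 0.04981679526065375
0.05 190 -0.006582036725271503 0.006421352914354988 ztop 0.049857202360574435
0.06 194 -0.006493912025020336 0.0063541342342485025 ztop 0.049942302836625575
0.07 68 -0.006393740512275664 0.006312014784212864 ztop 0.04992849465840659
-0.12565007696561445 0.06873345351004363
```

View pics/w5.png

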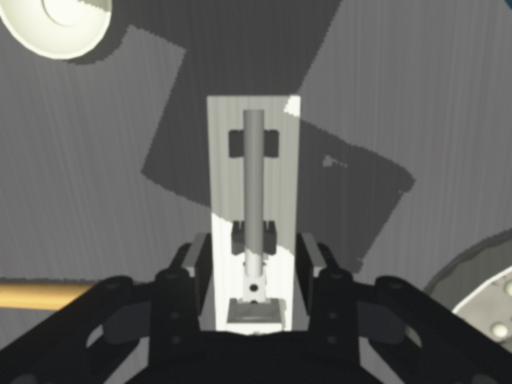

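The rod lies centred in both V-blocks: its top is at z ≈ 0.0498, it is laterally centred, and its ends are at about ±70 mm. Next is the knob.

Converted, -0.1348 m is -0.1685, -0.1 m is -0.125.

Request:
{"api": "move_tool", "payload": {"plan": [[[-0.0625, 0, 0, 0, 0.6], [-0.125, 0.0013, 0, 0, 0.6], [-0.1685, 0.0013, 0, 0, 0.6], [-0.1685, 0.0013, 0, 0, 0.6], [-0.1685, 0.0013, 0.0438, 0, 0.6], [-0.1685, 0.0013, 0.0688, 0, 0.6], [-0.1685, 0.0013, 0.085, 0, 0.6], [-0.1685, 0.0013, 0.0944, 0, 0.6], [-0.1685, 0.0013, 0.0944, 0, 0.6], [-0.1685, 0.0013, 0.0944, 0, 0.6]]], "grip_force": 100}}

```text
t: 9.05
tcp_pos: [0.5126, -0.3006, 0.0821]
tool_rot: [0.733, 0.68, 0.0, 0.0]
force: [-0.1, 0.2, 0.3]
finger_gap: 0.597
gripper_force: 0.0
```

```bash
python3 m.py '[.5121,-.3007,.082]'
```

```text
9.05 [ 0.5126 -0.3006  0.0821] to go, tool: [-0.0001 -0.0005  0.0001] turn -7.78403857459864e-05 tilt [-0.0004  0.0006] F [-0.058   0.1785  0.2687]
```

Request:
{"api": "move_tool", "payload": {"plan": [[[0, 0, 0, 0, 0], [0, 0, 0, 0, 0], [0, 0, 0, 0, 0], [0, 0, 0, 0, 0], [0, 0, 0, 0, 0], [0, 0, 0, 0, 0]]], "grip_force": 100}}

```text
t: 9.65
tcp_pos: [0.5118, -0.3009, 0.0832]
tool_rot: [0.733, 0.68, -0.0, 0.0]
force: [-2.3, -0.9, 4.9]
finger_gap: 0.274
gripper_force: 97.7
```

Request:
{"api": "move_tool", "payload": {"plan": [[[0, 0, -0.0038, 0, 0], [0, 0, -0.0075, 0, 0], [0, 0, -0.0113, 0, 0], [0, 0, -0.015, 0, 0], [0, 0, -0.0175, 0, 0], [0, 0, -0.0175, 0, 0], [0, 0, -0.0175, 0, 0]]]}}

```text
t: 10.35
tcp_pos: [0.5118, -0.3008, 0.0956]
tool_rot: [0.733, 0.68, -0.0, -0.0]
force: [-1.9, -4.5, -8.3]
finger_gap: 0.278
gripper_force: 98.4
```

Converted, -0.004 m is -0.005, -0.002 m is -0.0025.

Request:
{"api": "move_tool", "payload": {"plan": [[[0, 0, -0.0025, 0, 0], [0, 0, -0.005, 0, 0], [0, 0, -0.005, 0, 0], [0, 0, -0.005, 0, 0]]]}}

```text
t: 10.75
tcp_pos: [0.5118, -0.3008, 0.0994]
tool_rot: [0.733, 0.68, -0.0, -0.0]
force: [-2.0, -5.1, -10.3]
finger_gap: 0.278
gripper_force: 99.8
```

Request:
{"api": "move_tool", "payload": {"plan": [[[0, 0, -0.0013, 0, 0], [0, 0, -0.0013, 0, 0], [0, 0, -0.0013, 0, 0], [0, 0, -0.0013, 0, 0]]]}}

```text
t: 11.15
tcp_pos: [0.5118, -0.3008, 0.0995]
tool_rot: [0.733, 0.68, -0.0, -0.0]
force: [-0.9, -5.8, -17.0]
finger_gap: 0.275
gripper_force: 99.6
```

```bash
python3 - <<'E'
from h import *
np.set_printoptions(precision=4,suppress=True)
s=snap("side");cv2.imwrite("pics/s6.png",cv2.resize(s["pixels"][100:260,230:430,::-1],(800,640))[:600])
X,o,d=cloud(s);g=s["pixels"]
print(manip.sense()["force"])
E
```

```text
[ -0.8086  -5.9128 -16.9916]
```

View pics/s6.png

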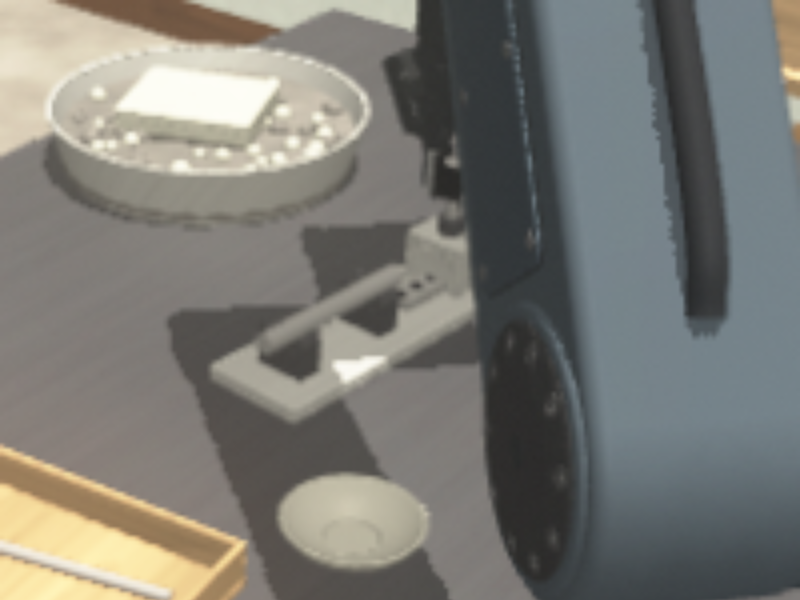

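The rod is still in both V-blocks, from about (265,345) to (400,270). The knob is raised in the fingers at (450,185), with the steel shaft showing below it. The lift stopped dead at 16.3 mm and the force jumped from 10 to 17 N, so the plunger is at its upper stop.

```bash
python3 -c "
from station import manip, eyes, sign_off
print(sign_off())"
```

```text
the job is handed in; nothing more can be done
None
```

The thick rod lies centred in both V-blocks, and the gripper is holding the plunger at its upper stop (about 16 mm up). The job was handed in at about 11 s; the hand-in returned no verdict.

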